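Bolt the module home, then hold the instrument's sprung cover just below its balance point

TASK

We are checking the cover spring of the bench instrument: first lock its module by sliding the barrel bolt on the right-hand deck fully home into its keeper, before lifting the cover. Then take the sprung cover by its tab and raise it past its balance point, which is at 50 degrees open, without letting it go up to its stop, bring it back and hold it about ten degrees below the balance point, where it would fall shut if let go. Finish while still holding the cover there with the gripper, and leave the bottle, the parts case and the hex-key set where they are.

Things in the scene. Friction and masses are not known exactly. Their poses are not given: they have to be found in the camera images.
- instrument: Slate-grey bench instrument, fixed, turned up to 0.3 rad, 220 deep (x), 380 wide (y), 120 mm high. Origin on the bench; casing spans x -100 (white front, to the robot) to +120, y -190 to +190 mm. Its x axis points front to back, y to its left, z up. Top, left part (y -12 to +187 mm): the sprung cover; right part: a closed flat deck 120 mm up, with the barrel bolt.
- bolt (a joint): Travel of the steel barrel bolt on the right deck, in m: it slides along the instrument's +x axis (away from the robot), 0 = fully drawn back, 0.045 = fully home in its keeper, against the end of its travel. It starts drawn (0 to 0.02), moves with about 1.5 N of friction and stays where it is left.
- bolt_knob (a point): On the axis of the bolt's upright knob, 29 mm above the deck; moves with the bolt. Knob: steel stem 12 mm in diameter, 16 mm head (6 mm thick), top 14 mm above this point. It runs along instrument y = -120, from x = -40 (drawn) to +5 mm (home). Guide straps 26 mm wide, 21 mm high stand at x = +34 to +60 mm. Nothing higher than 10 mm above the deck for 70 mm either side of it in y.
- keeper (a point): Centre of the bolt's keeper at its foot on the deck, 120 mm above the bench, at instrument x = +92, y = -120 mm: a dark steel bridge 18 long (x), 34 wide, 26 mm high that the bolt's end enters.
- cover (a joint): Opening angle of the sprung cover in rad: 0 = shut and level, grows as the front edge goes up and back, end stop at 1.5. A spring carries most of its weight: below the balance point (0.873 rad, 50 degrees) it falls shut, above it swings up by itself to the stop. Up to 1.5 N at the tab moves it; the hinge has almost no friction. It starts shut.
- cover_handle (a point): Grip point in the cover's black tab, 215 mm in front of the hinge line, 4 mm above it when shut (124 mm above the bench). Cover: light grey plate 180 hinge to front edge, 198 wide, 8 thick. The tab stands out level from the middle of the front edge, 14 mm thick in y, 22 high, to 52 mm past the edge (this point: 35). Pinch it from above, closing along instrument y; it can turn between the pads.
- cover_hinge (a point): Middle of the cover's hinge line, which runs along the instrument's y axis, at the cover's underside, 120 mm above the bench, at instrument x = +80 mm, y = +87.5 mm.
- bottle: Bystander: white closed plastic bottle, 60 mm diameter, 140 mm high, stands on the bench beside the instrument. Origin at its foot.
- case: Bystander: flat dark parts case with a clear lid, 150 x 90 x 36 mm, on the bench beside the instrument. Origin under its centre.
- keyset: Bystander: small black folded hex-key set, 20 x 70 x 16 mm, lying crosswise near the front edge of the instrument's right deck, in front of the bolt, its centre at instrument x about -87 mm. Origin under its centre.

How it is judged (in metres and radians):
On the way, in this order (a step that is already met when the one before it is completed fails the run):
1. the bolt is fully home in its keeper (value of joint bolt above 0.041 m), for 0.2 s.
2. the cover is raised past its balance point, beyond 0.93 rad (value of joint cover above 0.93 rad), for 0.1 s.
At the end, for the whole second after the job is handed in: The bolt is at 0.041 m or more of its 0.045 m travel; the cover is at rest (under 0.08 rad/s) between 0.585 and 0.83 rad open (33.5 to 47.5 degrees, just below the balance point at 50), held by the gripper's fingers (more than 0.1 N on it) and by nothing else, through the last second (value of joint bolt above 0.041 m and value of joint cover between 0.585 and 0.83 rad and velocity of joint cover between -0.08 and 0.08 rad/s and contact force between the fingers and cover above 0.1 N and contact force between cover and bottle below 0.05 N and contact force between cover and case below 0.05 N and contact force between cover and keyset below 0.05 N); the arm keeps its last pose, push and grip.
It fails at once if the cover is lifted (beyond 0.15 rad) before the bolt is home (value of joint cover above 0.15 rad and value of joint bolt below 0.038 m).
It fails at once if the cover goes up to its stop (beyond 1.42 rad) (value of joint cover above 1.42 rad).
It fails at once if the bottle is moved more than 30 mm (distance of bottle from where it was at the start of the episode above 0.03 m).
It fails at once if the case is moved more than 30 mm (distance of case from where it was at the start of the episode above 0.03 m).
It fails at once if the keyset is moved more than 30 mm (distance of keyset from where it was at the start of the episode above 0.03 m).
It also fails if it takes over 59 s, if anything falls off the work surface, if the arm or the gripper's body presses on something with over 40 N, if the wrist force passes 120 N, or if a joint passes its speed limit or range.

ROBOT

A 6-joint arm with a two-finger parallel gripper is mounted at the origin on the work surface. World frame = base frame: x ahead of the robot, y to its left, z up, the work surface at z = 0. Lengths are in m, angles in degrees, forces in N, time in s.
With the tool pointing down it reaches from about 0.35 to 0.875 m from the base axis. Payload 4.2 kg.
Tool frame: the origin (TCP) lies at the centre of the arm's flange, where the gripper is bolted on; the fingertips stand 182 mm ahead of it and the grasp point (between the pads) lies 164 mm ahead of it (r.nose_length is the distance from the TCP to the fingertips, in m); z points along the fingers, y is the line along which they close (so a half turn about z gives the same grasp; the last joint's range is limited). The gripper opens to 87 mm and grips with 3 to 60 N. Pads are 19 mm wide; open, the fingers measure 117 mm over their backs; the gripper's body (75 mm by 190 mm) begins 51 mm behind the grasp point.
Start: joints at [81.566, 22.042, 0.453, 0, -68.411, -14.817], TCP at [0.247, 0.574, 0.405] pointing down, gripper open.
Joint ranges: [-179.83, 179.83], [-69.29, 118.12], [-61.27, 80.66], [-181.25, 117.63], [-171.15, -9.14], [-177.46, 177.46]. Speed limits (degrees/s): [159.86, 159.86, 180, 180, 180, 180].

INTERFACE

Orientations are given as a 3x3 rotation matrix whose columns are the frame's x, y, z axes.
In Python, from station import r, vision gives the robot as it stands. The module is installed in compiled form; this text tells all that it offers.
- The arm moves only by the shell command python3 -m creep 'ROWS'. ROWS is JSON, a list of rows, each a list of 7 numbers: the opening, from -1 (shut) to 1 (fully open), then the shift along the tool's x, y, z in mm, then the turn, a rotation vector about the tool's x, y, z in degrees. A call has 1 to 8 rows; each row is the pose to reach, as a shift and turn from the pose commanded when the call began, along the tool's axes at that moment; what a row does not reach only later rows make up. A row lasts 1/12 s, in which the tool goes at most 41.7 mm and 7.16 degrees, less where a joint would pass 70% of its speed; a pose out of reach is approached as far as the arm can. A call with a gripper value outside its range is refused whole. The fingers move at their own pace and stop on an object; the grip force is fixed at half the most. Time passes only in rows, so rows that repeat a pose let the fingers close. It gives the time, the measured TCP pose, the force, the opening and the grip force at its end, in the units of the state.
- r.sense(): the state, without advancing time (a new reading comes with each control period).
- vision.capture(name): name is "side" or "top" or "wrist"; returns (picture, depth): 384x512x3 uint8, red, green, blue; 384x512 float32, m along the optical axis (not along the pixel's ray), 0 where there is no reading.
- vision.camera_model(name): a dict with "vertical_fov" (degrees; the focal length in pixels is half the picture's height over the tangent of half this angle, whatever the lens; pixels are square), "cx", "cy" (the principal point, pixels), "distortion" ([k1, k2, p1, p2, k3] as OpenCV has them; the pictures are not rectified), "extrinsics" (4x4, takes a point from camera to world coordinates); the wrist camera has in their place "mount" (4x4, takes a point from camera to tool coordinates, whose origin is the TCP and whose axes are the flange's). Camera axes: x right, y down, z forward; pixel columns grow to the right and rows downward; lengths in m; the calibration is good to about 2 mm. A picture is of the moment at which its call begins: read the wrist's pose just before it. camera_model takes no time and is no camera call.
- r.finish_job(): hands the job in; it is judged then, once.
Trained networks look in the newest picture that a camera, given by its name, has taken for a name from the list of things; names that differ only in an ending like _2 or _b are one class to them, and where a whole thing is asked for, a point or a joint stands for the part that bears it (a point fixed in the world has none). Each returns a list of dicts, best first, with "conf" (0 to 1); they miss things now and then, are a little off and sometimes report something else, mostly with a low value. They report only what shows in the picture. A call takes as long as a camera call.
- vision.find_in(camera, thing): "uv" ([column, row] in pixels, amid what is visible of it).
- vision.cut_out(camera, thing): "region" (384x512 bool, what is visible of it) and "uv" ([column, row] in pixels, amid what is visible of it).
The state is a dict: "time_s": time; "joints": joint angles; "joint_velocities": joint speeds; "effort": joint torques, N m; "tcp_pos": TCP position; "ee_rot": TCP orientation; "wrist_force": force on the tool from outside, world axes, zero at the start; "moment": the same for the moment, N m; "gripper_width": opening from 0.0 (shut) to 1.0 (fully open); "gripper_force": force on a finger pad.
Only numpy, scipy, OpenCV 4.12 (cv2) and the standard library are available. Lean on these libraries where they do the work, as an engineer would, in place of code of your own. Each camera call takes 0.05 s, during which the arm holds its last target. There are 200 camera calls.

## Working session

There is one attempt and no reset: what is moved stays moved. The work goes in short steps, Python scripts to look and compute and a shell command to move; the robot and the scene stay as the last step left them, time stands still between calls to the robot, and variables do not carry over. Pictures are saved under pics/ and viewed, at most 10 in all, crops included, and the job is handed in when it is done.

```bash
mkdir -p pics; cat > h.py <<'E'
import numpy as np, cv2
from station import r, vision
def cam(n):
    m=vision.camera_model(n); f=192/np.tan(np.radians(m["vertical_fov"]/2))
    K=np.array([[f,0,m["cx"]],[0,f,m["cy"]],[0,0,1]]); D=np.array(m["distortion"],float)
    if n=="wrist":
        s=r.sense(); T=np.eye(4); T[:3,:3]=s["ee_rot"]; T[:3,3]=s["tcp_pos"]; E=T@np.array(m["mount"])
    else: E=np.array(m["extrinsics"])
    return K,D,E
def pts(c,uv,z):
    K,D,E=c; uv=np.array(uv,float).reshape(-1,1,2)
    n=cv2.undistortPoints(uv,K,D)[:,0]; z=np.array(z,float).reshape(-1,1)
    p=np.hstack([n*z,z]); return p@E[:3,:3].T+E[:3,3]
def proj(c,P):
    K,D,E=c; Ei=np.linalg.inv(E); rv=cv2.Rodrigues(Ei[:3,:3])[0]
    return cv2.projectPoints(np.array(P,float).reshape(-1,3),rv,Ei[:3,3],K,D)[0][:,0]
def plane(c,uv,h):
    "ray meets world z=h"
    a=pts(c,uv,np.ones(len(np.atleast_2d(uv)))); o=c[2][:3,3]; d=a-o
    return o+d*((h-o[2])/d[:,2])[:,None]
E
python3 - <<'E'
from h import *
s=r.sense(); print(s["tcp_pos"],np.round(s["ee_rot"],3).tolist(),s["time_s"])
ims=[]
for n in("top","side","wrist"):
    c=cam(n); im,d=vision.capture(n); np.savez(n,im=im,d=d); cv2.imwrite(f"pics/{n}0.png",im[:,:,::-1])
    print(n,c[2][:3,3].round(3),c[2][:3,2].round(2))
    if n=="side" : pass
    for t in("instrument","bolt_knob","keeper","cover_handle","cover","bottle","case","keyset"):
        for q in vision.cut_out(n,t)[:2]:
            m=q["region"]&(d>0); 
            if m.sum()==0: continue
            v,u=np.nonzero(m); P=pts(c,np.c_[u,v],d[m])
            print(n,t,round(q["conf"],2),np.round(q["uv"]),m.sum(),np.median(P,0).round(3),P.min(0).round(3),P.max(0).round(3))
E
```

```text
[0.24659322 0.57406542 0.40370186] [[0.919, -0.395, -0.001], [-0.395, -0.919, -0.002], [0.0, 0.002, -1.0]] 0.0
top [ 0.508 -0.018  1.48 ] [ 0.06  0.01 -1.  ]
top bolt_knob 0.51 [234. 195.] 4458 [0.569 0.027 0.127] [ 0.42  -0.076 -0.006] [0.663 0.132 0.141]
top bolt_knob 0.5 [308. 192.] 117 [ 0.579 -0.181  0.135] [ 0.542 -0.189  0.126] [ 0.648 -0.172  0.167]
top keeper 0.92 [262. 188.] 10004 [ 0.588 -0.054  0.123] [ 0.431 -0.273 -0.006] [0.703 0.139 0.167]
top keeper 0.45 [232. 196.] 4334 [0.57  0.027 0.127] [ 0.431 -0.074  0.117] [0.663 0.127 0.141]
top cover_handle 0.58 [234. 196.] 4367 [0.569 0.027 0.127] [ 0.431 -0.074 -0.003] [0.663 0.127 0.141]
top cover_handle 0.19 [307. 222.] 183 [ 0.49  -0.176  0.136] [ 0.479 -0.216  0.116] [ 0.499 -0.142  0.144]
top cover 0.57 [235. 195.] 4382 [0.57  0.027 0.127] [ 0.43  -0.074 -0.006] [0.663 0.127 0.141]
top bottle 0.88 [390. 237.] 478 [ 0.436 -0.429  0.093] [ 0.397 -0.494 -0.007] [ 0.463 -0.409  0.145]
top case 0.67 [310. 192.] 96 [ 0.582 -0.182  0.137] [ 0.544 -0.189  0.126] [ 0.646 -0.172  0.167]
top case 0.63 [236. 198.] 4502 [0.568 0.0
[... 348 characters left out ...]
-0.13   0.121] [ 0.426 -0.262 -0.005] [0.772 0.242 0.168]
side keeper 0.2 [240. 188.] 1787 [0.56  0.023 0.13 ] [ 0.426 -0.076  0.031] [0.657 0.142 0.144]
side cover_handle 0.86 [238. 186.] 1895 [0.561 0.025 0.129] [ 0.426 -0.076 -0.004] [0.723 0.308 0.144]
side bottle 0.59 [257. 304.] 720 [ 0.421 -0.455  0.083] [ 0.397 -0.473 -0.003] [ 0.493 -0.311  0.147]
side bottle 0.48 [256. 217.] 6737 [ 0.564 -0.13   0.121] [ 0.426 -0.262 -0.004] [0.7   0.308 0.168]
side case 0.75 [184. 162.] 686 [0.466 0.396 0.035] [ 0.391  0.36  -0.007] [0.561 0.527 0.045]
side keyset 0.64 [241. 228.] 128 [ 0.483 -0.184  0.136] [ 0.475 -0.212  0.118] [ 0.502 -0.136  0.143]
wrist [0.322 0.542 0.385] [-0.27  0.12 -0.95]
```

```bash
python3 - <<'E'
from h import *
from scipy.optimize import minimize
c=cam("top"); z=np.load("top.npz"); im,d=z["im"],z["d"]
v,u=np.nonzero(d>0); P=pts(c,np.c_[u,v],d[d>0])
k=(P[:,2]>.105)&(P[:,2]<.15)&(abs(P[:,0]-.57)<.2)&(P[:,1]>-.33)&(P[:,1]<.2)
Q=P[k]
m=np.zeros(d.shape,np.uint8); m[v[k],u[k]]=255; m=cv2.morphologyEx(m,cv2.MORPH_OPEN,np.ones((17,17)))  # removes the tab
Q=Q[m[v[k],u[k]]>0]
(cx,cy),sz,a=cv2.minAreaRect(Q[:,:2].astype(np.float32)); print("rect",cx,cy,sz,a)
for n,Z in(("top",d),("side",np.load("side.npz")["d"])):
    C=cam(n); vv,uu=np.nonzero(Z>0); S=pts(C,np.c_[uu,vv],Z[Z>0])
    h=(S[:,2]>.152)&(abs(S[:,0]-.57)<.15)&(abs(S[:,1]+.15)<.15); print(n,"high",h.sum(),S[h].mean(0).round(4),np.ptp(S[h],0).round(3))
th=np.radians(a); 
if sz[0]>sz[1]: th-=np.pi/2
for t in(th,):
    t=(t+np.pi/2)%np.pi-np.pi/2; print("yaw",t)
    R=np.array([[np.cos(t),-np.sin(t)],[np.sin(t),np.cos(t)]]); o=np.array([cx,cy])-R@[.01,0]; print("o",o)
    W={n:np.r_[o+R@[x,y],zz] for n,x,y,zz in[("knob0",-.04,-.12,.163),("knob1",.005,-.12,.163),("keeper",.092,-.12,.146),("tab",-.135,.0875,.135),("fl",-.1,.19,.12),("fr",-.1,-.19,.12),("bl",.12,.19,.12),("br",.12,-.19,.12),("cfl",-.1,.187,.128),("cfr",-.1,-.012,.128)]}
    for n,p in W.items(): print(n,p.round(4))
    outs=[]
    for n in("top","side"):
        I=np.load(n+".npz")["im"][:,:,::-1]; uv=proj(cam(n),list(W.values())); s=4
        mid=uv.mean(0).astype(int); x0,y0=max(mid[0]-100,0),max(mid[1]-70,0)
        I=cv2.resize(I[y0:y0+140,x0:x0+200],None,fx=s,fy=s,interpolation=cv2.INTER_CUBIC)
        for q in uv: cv2.circle(I,tuple(((q-[x0,y0]+.5)*s).astype(int).tolist()),3,(0,0,255),1)
        cv2.imwrite(f"pics/{n}_c.png",I); print(n,x0,y0)
E
```

```text
rect 0.5885459184646606 -0.05716036260128021 (0.38489267230033875, 0.2184234857559204) 88.35041046142578
top high 27 [ 0.5497 -0.1794  0.1631] [0.014 0.015 0.012]
side high 25 [ 0.5545 -0.1807  0.1616] [0.132 0.032 0.016]
yaw -0.028790768754574092
o [ 0.57855006 -0.05687249]
knob0 [ 0.5351 -0.1757  0.163 ]
knob1 [ 0.5801 -0.177   0.163 ]
keeper [ 0.6671 -0.1795  0.146 ]
tab [0.4461 0.0345 0.135 ]
fl [0.4841 0.1359 0.12  ]
fr [ 0.4731 -0.2439  0.12  ]
bl [0.704  0.1296 0.12  ]
br [ 0.693  -0.2502  0.12  ]
cfl [0.484  0.1329 0.128 ]
cfr [ 0.4782 -0.066   0.128 ]
top 166 131
side 146 131
```

View pics/top_c.png

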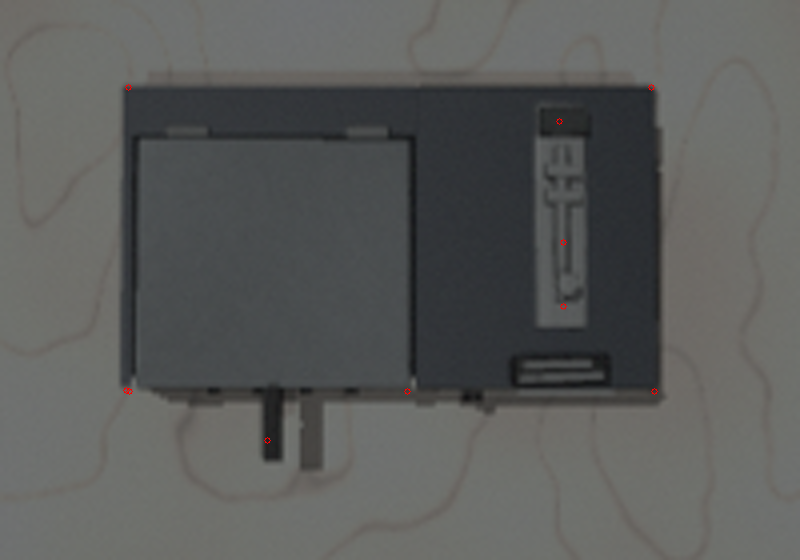

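View pics/side_c.png

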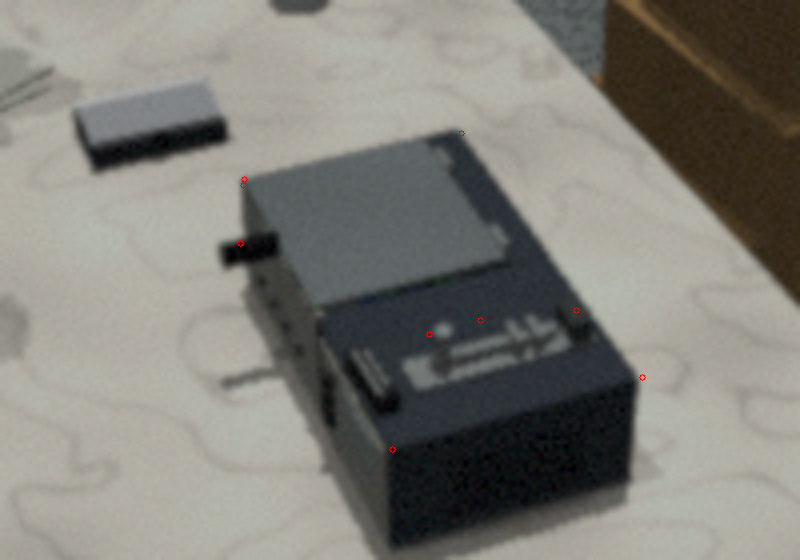

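The top picture shows the instrument nearly square-on. The knob head is at crop (569,287), the keeper at (565,122) and the tab at (272,430). My frame sits about 5 crop px (4 mm) too far left, so I take o_y ≈ -0.061. The side picture agrees: the bolt is partly drawn, the key set lies at the front of the deck, and the case and bottle are clear. I'm moving to above the knob now.

```bash
python3 -m creep '[[1,230,229,0,0,0,0],[1,230,229,0,0,0,0],[1,230,229,0,0,0,0],[1,230,229,0,0,0,0],[1,230,229,0,0,0,0],[1,230,229,0,0,0,0],[1,230,229,0,0,0,0],[1,230,229,0,0,0,0]]'
python3 -m creep '[[1,230,229,0,0,0,0],[1,230,229,0,0,0,0],[1,230,229,0,0,0,0],[1,230,229,0,0,0,0],[1,230,229,0,0,0,0],[1,230,229,0,0,0,0],[1,230,229,0,0,0,0],[1,230,229,0,0,0,0]]'
python3 -m creep '[[1,30,30,0,0,0,-7],[1,60,60,0,0,0,-14],[1,90,90,0,0,0,-21.6],[1,116,115,0,0,0,-21.6],[1,116,115,0,0,0,-21.6],[1,116,115,0,0,0,-21.6]]'
```

```text
time_s: 2.02
tcp_pos: [0.3678, 0.2703, 0.4051]
ee_rot: [[0.919, -0.395, 0.0], [-0.395, -0.919, 0.0], [0.0, -0.0, -1.0]]
wrist_force: [0.5, 0.1, 1.0]
gripper_width: 1.004
gripper_force: 0.0
time_s: 2.68
tcp_pos: [0.489, -0.0308, 0.4051]
ee_rot: [[0.918, -0.396, 0.001], [-0.396, -0.918, -0.0], [0.001, -0.0, -1.0]]
wrist_force: [-0.2, 1.6, 0.1]
gripper_width: 0.998
gripper_force: 0.0
time_s: 3.18
tcp_pos: [0.5504, -0.1822, 0.4039]
ee_rot: [[0.999, -0.034, -0.001], [-0.034, -0.999, -0.0], [-0.001, 0.0, -1.0]]
wrist_force: [0.7, -0.3, -0.5]
gripper_width: 1.0
gripper_force: 0.0
```

```bash
python3 - <<'E'
from h import *
s=r.sense(); c=cam("wrist"); im,d=vision.capture("wrist"); np.savez("w1",im=im,d=d)
v,u=np.nonzero(d>0); S=pts(c,np.c_[u,v],d[d>0])
print("tcp",s["tcp_pos"].round(4) if hasattr(s["tcp_pos"],"round") else s["tcp_pos"])
h=(S[:,2]>.155)&(S[:,2]<.17)&(abs(S[:,0]-.56)<.06)&(abs(S[:,1]+.18)<.03)
print("knob",h.sum(),S[h].mean(0).round(4),np.ptp(S[h],0).round(4),S[h].min(0).round(4))
k=(S[:,2]>.138)&(S[:,2]<.15)&(abs(S[:,1]+.18)<.05)&(S[:,0]>.63)
if k.sum(): print("keeper",k.sum(),np.median(S[k],0).round(4),S[k].min(0).round(4),S[k].max(0).round(4))
for t in("bolt_knob","keeper","keyset"):
    for q in vision.cut_out("wrist",t)[:2]: print(t,round(q["conf"],2),np.round(q["uv"]),q["region"].sum())
o=np.array([.5786,-.0607]); 
I=im[:,:,::-1].copy()
for yaw in(-.029,):
    R=np.array([[np.cos(yaw),-np.sin(yaw)],[np.sin(yaw),np.cos(yaw)]])
    for x,y,z in[(-.04,-.12,.163),(.005,-.12,.163),(.092,-.12,.146),(.083,-.103,.146),(.083,-.137,.146),(-.1,-.19,.12),(.034,-.12,.141)]:
        p=proj(c,np.r_[o+R@[x,y],z])[0]; cv2.circle(I,(int(p[0]),int(p[1])),3,(0,0,255),1)
cv2.imwrite("pics/w1.png",I)
E
```

```text
tcp [ 0.5504 -0.1822  0.4039]
knob 396 [ 0.5485 -0.1785  0.1627] [0.0159 0.015  0.0076] [ 0.54   -0.1859  0.1571]
keeper 1616 [ 0.6639 -0.1815  0.1458] [ 0.63   -0.1989  0.138 ] [ 0.674  -0.1646  0.1487]
bolt_knob 0.85 [252. 150.] 2209
keeper 0.65 [174. 128.] 85126
keyset 0.72 [253. 260.] 2169
```

View pics/w1.png

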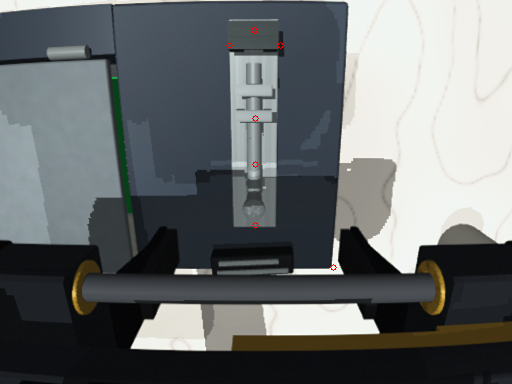

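The wrist picture shows the knob head at (254,205), with the keeper, strap and projected points all lying on the bolt, so the frame holds. I'll pinch the knob now.

```bash
python3 -m creep '[[1,-2,-3.5,30,0,0,0],[1,-2,-3.5,55,0,0,0],[1,-2,-3.5,75,0,0,0],[1,-2,-3.5,85,0,0,0],[-1,-2,-3.5,85,0,0,0],[-1,-2,-3.5,85,0,0,0],[-1,-2,-3.5,85,0,0,0],[-1,-2,-3.5,85,0,0,0]]'
python3 -m creep '[[-1,0,0,0,0,0,0],[-1,0,0,0,0,0,0],[-1,0,0,0,0,0,0],[-1,0,0,0,0,0,0]]'
```

```text
time_s: 4.05
tcp_pos: [0.5483, -0.1759, 0.3215]
ee_rot: [[1.0, -0.028, 0.003], [-0.028, -1.0, -0.0], [0.003, 0.0, -1.0]]
wrist_force: [-0.4, 0.1, 0.7]
gripper_width: 0.781
gripper_force: 0.0
time_s: 4.38
tcp_pos: [0.5478, -0.1761, 0.32]
ee_rot: [[1.0, -0.029, 0.0], [-0.029, -1.0, -0.0], [0.0, 0.0, -1.0]]
wrist_force: [-0.4, 0.3, 0.3]
gripper_width: 0.476
gripper_force: 0.0
```

```bash
python3 -m creep '[[-1,0,2.5,0,0,0,0],[-1,0,2.5,0,0,0,0],[-1,0,2.5,0,0,0,0],[-1,0,2.5,0,0,0,0],[-1,0,2.5,0,0,0,0],[-1,0,2.5,0,0,0,0],[-1,0,2.5,0,0,0,0],[-1,0,2.5,0,0,0,0]]'
```

```text
time_s: 5.05
tcp_pos: [0.5478, -0.1787, 0.3193]
ee_rot: [[1.0, -0.029, -0.0], [-0.029, -1.0, -0.0], [-0.0, 0.0, -1.0]]
wrist_force: [1.0, -2.0, -3.9]
gripper_width: 0.126
gripper_force: 59.7
```

```bash
python3 -m creep '[[-1,5,0,0,0,0,0],[-1,11,0,0,0,0,0],[-1,17,0,0,0,0,0],[-1,22,0,0,0,0,0],[-1,26,0,0,0,0,0],[-1,29,0,0,0,0,0],[-1,29,0,0,0,0,0]]'
python3 -m creep '[[-1,1.5,0,0,0,0,0],[-1,3,0,0,0,0,0],[-1,3,0,0,0,0,0]]'
```

```text
time_s: 5.63
tcp_pos: [0.5774, -0.1795, 0.3193]
ee_rot: [[1.0, -0.029, 0.0], [-0.029, -1.0, -0.0], [0.0, 0.0, -1.0]]
wrist_force: [0.3, -4.0, -6.7]
gripper_width: 0.128
gripper_force: 57.1
time_s: 5.88
tcp_pos: [0.5788, -0.1796, 0.3193]
ee_rot: [[1.0, -0.029, -0.004], [-0.029, -1.0, 0.0], [-0.004, -0.0, -1.0]]
wrist_force: [-4.1, -4.0, -4.4]
gripper_width: 0.127
gripper_force: 56.9
```

```bash
python3 -m creep '[[-1,1.5,0,0,0,0,0],[-1,3,0,0,0,0,0],[-1,3,0,0,0,0,0],[-1,3,0,0,0,0,0]]'
```

```text
time_s: 6.22
tcp_pos: [0.58, -0.1797, 0.3191]
ee_rot: [[1.0, -0.03, -0.011], [-0.03, -1.0, 0.001], [-0.011, -0.001, -1.0]]
wrist_force: [-10.5, -2.2, -0.8]
gripper_width: 0.125
gripper_force: 53.8
```

The force climbs to 10 N without any travel, so the bolt is against its end. I'll release it, rise, and move to above the tab.

```bash
python3 -m creep '[[1,-2,0,0,0,0,0],[1,-2,0,0,0,0,0],[1,-2,0,0,0,0,0],[1,-2,0,0,0,0,0],[1,-2,0,0,0,0,0],[1,-2,0,0,0,0,0]]'
python3 -m creep '[[1,0,0,-30,0,0,0],[1,0,0,-60,0,0,0],[1,0,0,-80,0,0,0],[1,-30,-25,-85,0,0,0],[1,-50,-60,-85,0,0,0],[1,-70,-95,-85,0,0,0],[1,-90,-130,-85,0,0,0],[1,-110,-163,-85,0,0,0]]'
python3 -m creep '[[1,-20,-30,0,0,0,0],[1,-30,-44,0,0,0,0],[1,-30,-44,0,0,0,0],[1,-30,-44,0,0,0,0]]'
python3 - <<'E'
from h import *
s=r.sense(); c=cam("wrist"); im,d=vision.capture("wrist"); np.savez("w2",im=im,d=d)
v,u=np.nonzero(d>0); S=pts(c,np.c_[u,v],d[d>0]); print("tcp",np.round(s["tcp_pos"],4))
for n,xr,yr,zr in(("tab",(.41,.467),(-.01,.08),(.128,.142)),):
    h=(S[:,0]>xr[0])&(S[:,0]<xr[1])&(S[:,1]>yr[0])&(S[:,1]<yr[1])&(S[:,2]>zr[0])&(S[:,2]<zr[1])
    print(n,h.sum(),S[h].mean(0).round(4),S[h].min(0).round(4),S[h].max(0).round(4))
vision.capture("top"); I2,d2=vision.capture("top"); C=cam("top"); v,u=np.nonzero(d2>0); S=pts(C,np.c_[u,v],d2[d2>0])
h=(S[:,2]>.152)&(S[:,2]<.2)&(abs(S[:,0]-.57)<.05)&(abs(S[:,1]+.18)<.02); print("knob",h.sum(),S[h].mean(0).round(4))
o=np.array([.577,-.060]); yaw=-.029; I=im[:,:,::-1].copy()
R=np.array([[np.cos(yaw),-np.sin(yaw)],[np.sin(yaw),np.cos(yaw)]])
for x,y,z in[(-.135,.0875,.135),(-.1,.0875,.128),(-.152,.0875,.135),(-.1,-.012,.128),(-.1,.187,.128),(.005,-.12,.163)]:
    p=proj(c,np.r_[o+R@[x,y],z])[0]; cv2.circle(I,(int(p[0]),int(p[1])),3,(0,0,255),1)
cv2.imwrite("pics/w2.png",I)
E
```

```text
time_s: 6.72
tcp_pos: [0.5815, -0.1793, 0.3208]
ee_rot: [[1.0, -0.028, 0.003], [-0.028, -1.0, -0.0], [0.003, 0.0, -1.0]]
wrist_force: [-1.6, -0.0, -0.5]
gripper_width: 0.495
gripper_force: 0.0
time_s: 7.38
tcp_pos: [0.4745, -0.012, 0.4055]
ee_rot: [[1.0, -0.029, 0.002], [-0.029, -1.0, 0.001], [0.002, -0.001, -1.0]]
wrist_force: [1.2, 0.9, 0.5]
gripper_width: 0.991
gripper_force: 0.0
time_s: 7.72
tcp_pos: [0.4466, 0.0322, 0.4056]
ee_rot: [[1.0, -0.026, 0.002], [-0.026, -1.0, 0.001], [0.002, -0.001, -1.0]]
wrist_force: [-0.2, -0.6, 0.3]
gripper_width: 1.004
gripper_force: 0.0
tcp [0.4466 0.0322 0.4056]
tab 798 [0.448  0.0323 0.1349] [0.4277 0.0248 0.1326] [0.467  0.0392 0.1371]
knob 25 [ 0.5803 -0.1804  0.1619]
```

View pics/w2.png

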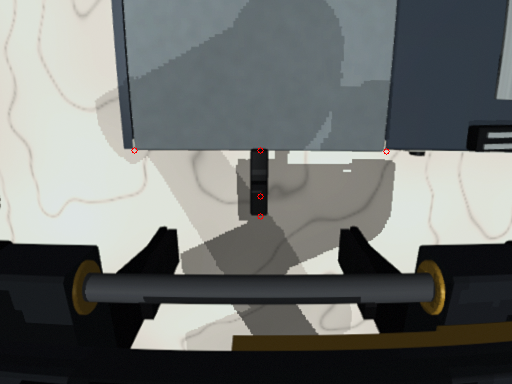

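The wrist picture shows the tab at (260,150–215), with the tip and front edge where projected. The knob is at x = 0.580 in the top view, which is home. I'll descend and pinch.

```bash
python3 -m creep '[[1,-2,0,30,0,0,0],[1,-2,0,60,0,0,0],[1,-2,0,90,0,0,0],[1,-2,0,110,0,0,0],[0.2,-2,0,117,0,0,0],[-0.2,-2,0,117,0,0,0],[-0.6,-2,0,117,0,0,0],[-1,-2,0,117,0,0,0]]'
python3 -m creep '[[-1,0,0,0,0,0,0],[-1,0,0,0,0,0,0],[-1,0,0,0,0,0,0],[-1,0,0,0,0,0,0],[-1,0,0,0,0,0,0],[-1,0,0,0,0,0,0],[-1,0,0,0,0,0,0],[-1,0,0,0,0,0,0]]'
python3 -m creep '[[-1,0,0,0,0,0,0],[-1,0,0,0,0,0,0]]'
```

```text
time_s: 8.53
tcp_pos: [0.4457, 0.0315, 0.2891]
ee_rot: [[1.0, -0.029, 0.003], [-0.029, -1.0, 0.001], [0.003, -0.001, -1.0]]
wrist_force: [-0.2, -0.1, -0.9]
gripper_width: 0.786
gripper_force: 0.0
time_s: 9.2
tcp_pos: [0.4447, 0.0316, 0.2877]
ee_rot: [[1.0, -0.029, 0.0], [-0.029, -1.0, 0.0], [0.0, -0.0, -1.0]]
wrist_force: [-0.9, 6.6, 0.4]
gripper_width: 0.172
gripper_force: 5.5
time_s: 9.37
tcp_pos: [0.4448, 0.032, 0.2877]
ee_rot: [[1.0, -0.029, 0.0], [-0.029, -1.0, 0.001], [0.0, -0.001, -1.0]]
wrist_force: [-2.1, 4.4, 1.0]
gripper_width: 0.157
gripper_force: 30.0
```

```bash
python3 -m creep '[[-1,0.4,0,-10.7,0,0,0],[-1,1.5,0,-21.4,0,0,0],[-1,3,0,-32,0,0,0],[-1,5.1,0,-42.6,0,0,0],[-1,7.7,0,-53,0,0,0],[-1,10.8,0,-63.4,0,0,0],[-1,10.8,0,-63.4,0,0,0]]'
python3 - <<'E'
from h import *
s=r.sense(); print(np.round(s["moment"],2),s["wrist_force"])
E
```

```text
time_s: 9.95
tcp_pos: [0.4555, 0.0316, 0.3521]
ee_rot: [[1.0, -0.029, -0.0], [-0.029, -1.0, 0.001], [-0.0, -0.001, -1.0]]
wrist_force: [-1.9, 5.2, -1.9]
gripper_width: 0.161
gripper_force: 30.0
[ 1.25  0.68 -0.07] [-1.85044675  5.2164902  -1.94582188]
```

```bash
python3 -m creep '[[-1,3.6,0,-10.1,0,0,0],[-1,7.7,0,-20,0,0,0],[-1,12.3,0,-29.7,0,0,0],[-1,17.4,0,-39.2,0,0,0],[-1,23,0,-48.4,0,0,0],[-1,29,0,-57.3,0,0,0],[-1,35.4,0,-65.9,0,0,0],[-1,42.3,0,-74.2,0,0,0]]'
python3 -m creep '[[-1,0,0,0,0,0,0]]'
python3 - <<'E'
from h import *
print(r.sense()["moment"])
im,d=vision.capture("side"); cv2.imwrite("pics/s3.png",cv2.resize(im[110:260,150:350,::-1],None,fx=4,fy=4))
E
```

```text
time_s: 10.62
tcp_pos: [0.4971, 0.0304, 0.4246]
ee_rot: [[1.0, -0.029, -0.005], [-0.029, -1.0, 0.001], [-0.005, -0.001, -1.0]]
wrist_force: [-1.9, 4.3, -0.9]
gripper_width: 0.155
gripper_force: 30.0
time_s: 10.7
tcp_pos: [0.498, 0.0304, 0.4261]
ee_rot: [[1.0, -0.029, -0.002], [-0.029, -1.0, 0.001], [-0.002, -0.001, -1.0]]
wrist_force: [-5.0, 3.3, 2.2]
gripper_width: 0.155
gripper_force: 30.0
[ 1.22120876  1.52047905 -0.10957237]
```

View pics/s3.png

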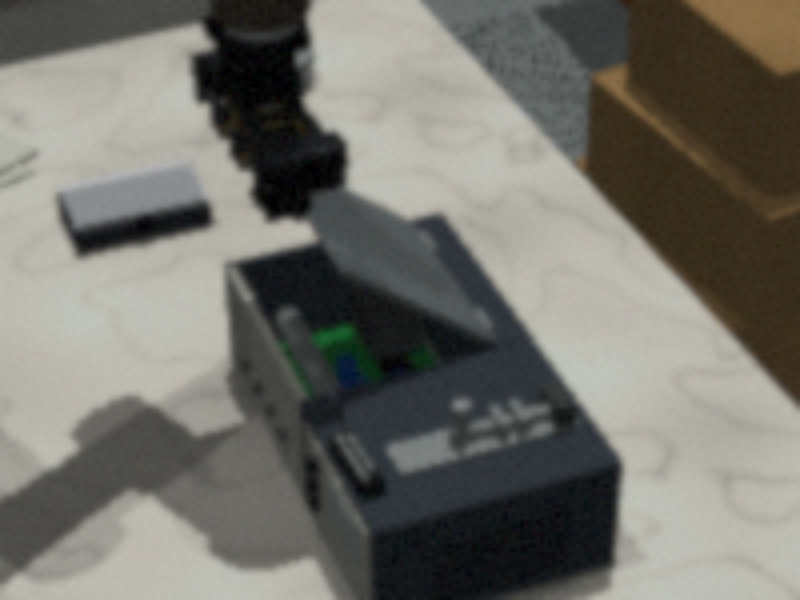

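The side picture shows the cover open about 40° with its tab in the fingers, crop (300,195), and the bolt still home. Going past the balance point.

```bash
python3 -m creep '[[-1,7.3,0,-7.9,0,0,0],[-1,15,0,-15.4,0,0,0],[-1,23,0,-22.6,0,0,0],[-1,31.4,0,-29.3,0,0,0],[-1,40.1,0,-35.6,0,0,0],[-1,49.1,0,-41.5,0,0,0],[-1,54.6,0,-44.8,0,0,0],[-1,54.6,0,-44.8,0,0,0]]'
python3 -m creep '[[-1,0,0,0,0,0,0],[-1,0,0,0,0,0,0],[-1,0,0,0,0,0,0]]'
cat >> h.py <<'E'
def angle(name):
    "cover angle from plane fit to the depth of the cover region"
    c=cam(name); im,d=vision.capture(name); o=np.array([.577,-.060]); y=-.029
    v,u=np.nonzero(d>0); S=pts(c,np.c_[u,v],d[d>0]); q=S[:,:2]-o
    X=q[:,0]*np.cos(y)+q[:,1]*np.sin(y); Y=-q[:,0]*np.sin(y)+q[:,1]*np.cos(y)
    out=[]
    for lo,hi in((0,.03),(.145,.175),):
        k=(Y>lo)&(Y<hi)&(S[:,2]>.15)&(S[:,2]<.30)&(X<.09)&(X>-.11)
        if k.sum()<20: out.append((int(k.sum()),None)); continue
        x,z=X[k],S[k,2]; vx,vz=cv2.fitLine(np.c_[x,z].astype(np.float32),cv2.DIST_HUBER,0,.01,.01)[:2].ravel()
        out.append((int(k.sum()),round(float(np.arctan2(abs(vz),abs(vx))),3)))
    return out,im
E
python3 - <<'E'
from h import *
print(r.sense()["moment"])
for n in("side","top"):
    a,im=angle(n); print(n,a); cv2.imwrite(f"pics/{n}4.png",cv2.resize(im[110:260,150:350,::-1],None,fx=4,fy=4))
E
```

```text
time_s: 11.42
tcp_pos: [0.5529, 0.0287, 0.4709]
ee_rot: [[1.0, -0.029, 0.0], [-0.029, -1.0, 0.0], [0.0, -0.0, -1.0]]
wrist_force: [-2.5, 3.2, 4.7]
gripper_width: 0.158
gripper_force: 30.0
time_s: 11.67
tcp_pos: [0.5522, 0.0286, 0.4706]
ee_rot: [[1.0, -0.029, 0.001], [-0.029, -1.0, 0.001], [0.001, -0.001, -1.0]]
wrist_force: [-2.7, 5.0, 4.8]
gripper_width: 0.159
gripper_force: 30.0
[ 1.20047356  0.92300764 -0.05080998]
side [(27, 1.002), (9, None)]
top [(191, 1.019), (114, 1.031)]
```

View pics/side4.png

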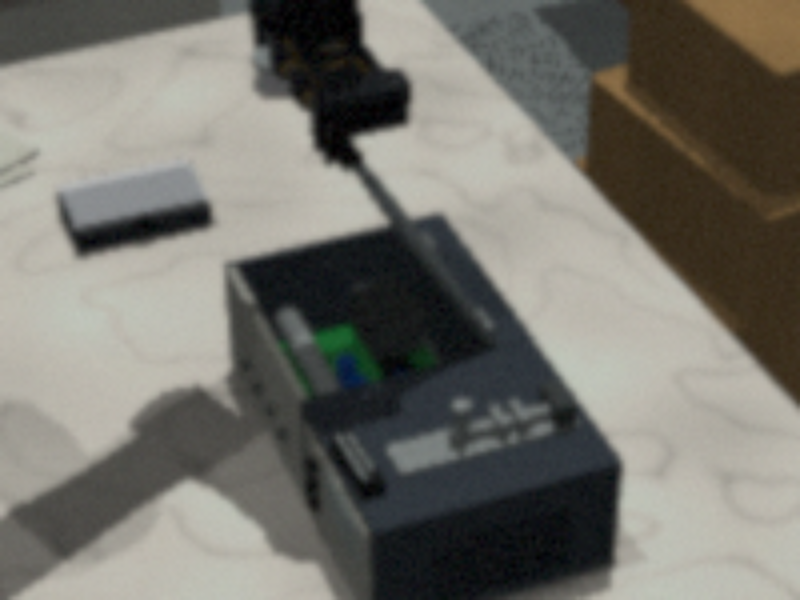

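The cover is held at about 1.02 rad in the fingers (depth fits agree with the picture, tab at crop (340,145)). Bringing it back to 0.70 rad.

```bash
python3 -m creep '[[-1,-5.5,0,3.3,0,0,0],[-1,-14.5,0,9.2,0,0,0],[-1,-23.2,0,15.5,0,0,0],[-1,-31.6,0,22.2,0,0,0],[-1,-39.6,0,29.4,0,0,0],[-1,-47.3,0,36.9,0,0,0],[-1,-54.6,0,44.8,0,0,0],[-1,-54.6,0,44.8,0,0,0]]'
python3 -m creep '[[-1,0,0,0,0,0,0],[-1,0,0,0,0,0,0],[-1,0,0,0,0,0,0],[-1,0,0,0,0,0,0],[-1,0,0,0,0,0,0],[-1,0,0,0,0,0,0]]'
python3 - <<'E'
from h import *
for n in("side","top"):
    a,im=angle(n); print(n,a); cv2.imwrite(f"pics/{n}5.png",cv2.resize(im[110:260,150:350,::-1],None,fx=4,fy=4))
E
```

```text
time_s: 12.43
tcp_pos: [0.4972, 0.0302, 0.4241]
ee_rot: [[1.0, -0.029, 0.001], [-0.029, -1.0, 0.002], [0.001, -0.002, -1.0]]
wrist_force: [1.4, 4.0, -0.6]
gripper_width: 0.161
gripper_force: 30.0
time_s: 12.93
tcp_pos: [0.4984, 0.0303, 0.4253]
ee_rot: [[1.0, -0.029, 0.0], [-0.029, -1.0, 0.001], [0.0, -0.001, -1.0]]
wrist_force: [-0.3, 5.4, -1.1]
gripper_width: 0.159
gripper_force: 30.0
side [(106, 0.699), (45, 0.697)]
top [(384, 0.696), (375, 0.69)]
```

View pics/side5.png

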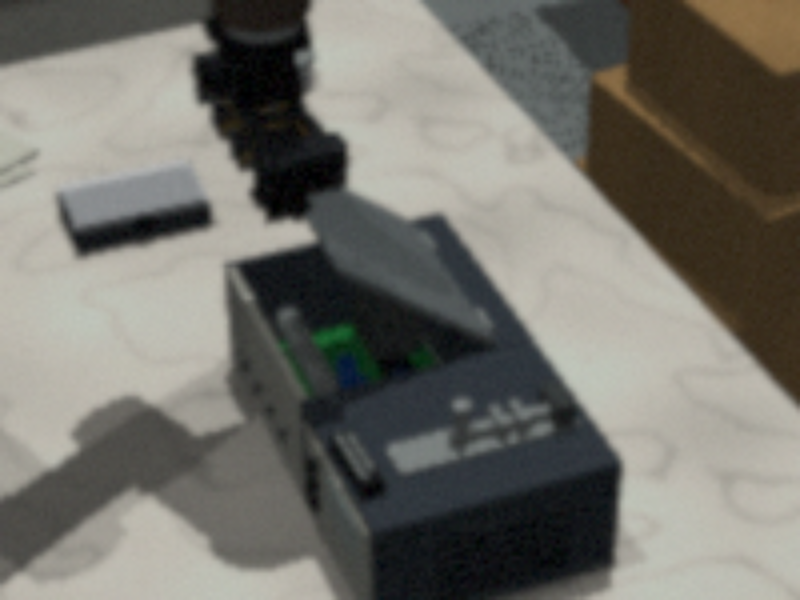

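The cover is held at about 0.70 rad in the fingers (tab at crop (300,195)), the bolt is home and the other things are undisturbed. Handing in.

```bash
python3 -c "
from station import r
print(r.finish_job())"
```

```text
the job is handed in; nothing more can be done
None
```

I handed the job in with the bolt pushed home against its stop and the gripper holding the cover at about 0.70 rad (40°), after raising it to about 1.02 rad; the bottle, parts case and hex-key set were not touched, and no verdict came back.

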